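# Draw the hidden plug-in board and present it over the light pad

### The job

Take the two brass thumbscrews out of the front rim of the instrument and drop them one at a time into the two bores of the orange tray, then swing the white cover flap with the red T-handle right up and leave it standing open. Draw the green plug-in board with the black grip out from under it and present it for inspection: finish while holding it still and upright over the middle of the white light pad, its lower edge about 10 cm above the pad. Leave the yellow meter, the screwdriver and the solder reel where they are.

Things in the scene. Friction and masses are not known exactly. Their poses are not given: they have to be found in the camera images.
- chassis: Fixed grey instrument case, 220 (x) x 260 (y) x 100 mm high. Origin: centre of its underside, z up; own -x is the dark front panel with knobs, turned to the robot. Bay in its top: x -88 to +55, y -80 to +80, floor at z 20, under the white flap. Front rim (x -110 to -88, top z 100): two 10 mm bores, 30 deep, at x -99, y +-65. White board guides in the bay, at x -25, y 0: top z 60, 1.5 mm play.
- flap (a joint): Hinge of the white flap (142 x 156 x 3.5 mm), rad: 0 closed (flat, flush with the case's top), 1.57 upright, 1.9 fully open. The hinge is at its far (+x) edge along the case's y; the front edge swings up and back. Stiff: stays where it is left; about 3 N at the handle moves it. The thumbscrews' heads overlap its front edge by 2 mm.
- flap_handle (a point): Middle of the crossbar of the red T-handle: round bar 12 mm thick, 50 mm long along the case's y, on a central stem 8 mm thick; its centre 30 mm above the hinge's level and 128 mm in front of it (flap closed), 14 mm in from the flap's front edge. Pinched across its two end faces, it can pivot between the fingers as the flap swings. Moves with the flap.
- flap_hinge (a point): Middle of the flap's hinge line, in the case's frame at x +55, y 0, z 97.5 mm; the line runs along the case's y. The point sits on the flap and turns with it.
- board: Loose plug-in board, about 80 g, hidden under the flap: green plate 70 (own x) x 4 (y) x 52 mm high; on its top edge a black grip 44 (x) x 16 (y) x 24 mm (z 48 to 72). Origin: middle of its lower edge, z up. Stands on the bay's floor in its guides, x along the case's x; pulls straight up with light friction: 40 mm frees it from the guides, 85 mm from the case.
- screw_a: Loose brass thumbscrew with knurled round head 26 mm in diameter and 28 mm high, and below it a plain shank 8 mm in diameter, 16 mm long. Origin: centre of the head's underside (the shoulder); z up along the axis. It stands in the rim's bore at the case's y +65, head resting on the rim, unscrewed: it lifts straight out.
- screw_b: Same thumbscrew, in the rim's bore at the case's y -65.
- tray: Fixed orange block, 70 mm (x) x 140 mm (y) x 30 mm high, with two bores for the thumbscrews. Origin: centre of its underside, z up. It may lie on either side of the case, turned.
- tray_hole0 (a point): Mouth centre of the bore at the tray's y -35 mm, on its top face (z 30 mm): 12 mm in diameter, 24 mm deep. Either screw may go in either bore; seated, the head rests on the tray's top.
- tray_hole1 (a point): Mouth centre of the same kind of bore at the tray's y +35 mm.
- pad_center (a point): Centre of the top face of the light pad: a fixed slab 150 x 150 mm, 15 mm high, black frame with a white lit face. It lies on the other side of the case from the tray, turned.
- light_pad: The light pad; origin: centre of its underside, z up.
- meter: Yellow multimeter lying on its back, 85 x 165 x 38 mm (the long way along its y); a bystander. Origin: centre of its underside.
- screwdriver: Screwdriver lying on the bench, along its own x; a bystander.
- reel: Standing reel of silver solder wire with thin blue flanges, 56 mm in diameter, 50 mm high; a bystander. Origin: centre of its underside.
Mind the look-alikes: they are no part of the job. Leave any turquoise look-alike of the screw_b alone.

How it is judged:
By the outcome, as a careful person would: the job done as asked, in the order asked, and still so for the second after the job is handed in, while the arm keeps its last pose, push and grip.
It also fails if it takes over 72 s, if anything falls off the work surface, if the arm or the gripper's body presses on something with over 40 N, if the wrist force passes 120 N, or if a joint passes its speed limit or range.

### The arm

A 6-joint arm with a two-finger parallel gripper is mounted at the origin on the work surface. World frame = base frame: x ahead of the robot, y to its left, z up, the work surface at z = 0. Lengths are in m, angles in degrees, forces in N, time in s.
With the tool pointing down it reaches from about 0.325 to 0.85 m from the base axis. Payload 15.5 kg.
Tool frame: the origin (TCP) lies at the very end of the fingers, on their centre line; the grasp point (between the pads) lies arm.grip_depth behind it (arm.grip_depth is the distance from the TCP to the grasp point, in m); z points along the fingers, y is the direction in which the jaws open and shut (so a half turn about z gives the same grasp; the last joint's range is limited). The gripper opens to 91 mm and grips with 3 to 60 N. Pads are 32 mm wide; open, the fingers measure 118 mm over their backs; the gripper's body (76 mm by 178 mm) begins 60 mm behind the grasp point.
Start: joints at [-73.94, 28.281, 77.091, -0, 74.628, -5.472], TCP at [0.229, -0.581, 0.214] pointing down, gripper open.
Joint ranges: [-166.48, 166.48], [-47.26, 123.95], [12.59, 153.08], [-70.14, 250.14], [6.76, 159.57], [-176.63, 176.63]. Speed limits (degrees/s): [108.29, 108.29, 147.25, 172.46, 172.46, 172.46].

### API

Orientations are given as a 3x3 rotation matrix whose columns are the frame's x, y, z axes.
In Python, from rig import arm gives the robot as it stands. Calls block until the motion is done:
- arm.move_to(position, orientation): joint-space move of the TCP to a pose.
- arm.move_l(position, orientation=None, feed=0.15): straight line of the TCP; orientation=None keeps the orientation; feed is the mean speed in m/s.
- arm.move_joints(angles): joint-space move.
- arm.grip(opening): finger opening in m; the grip force is fixed at half the most; returns when the fingers have stopped.
- arm.sleep(seconds).
- arm.solve_ik(position, orientation): joint angles nearest the present ones, or None.
- arm.snapshot(name): name is "scene" or "top" or "wrist"; returns the picture (384x512x3 uint8, red, green, blue); there is no depth.
- arm.get_calibration(name): a dict with "intrinsics" (3x3 intrinsics, pixels), "k1" (the pictures are not rectified: a ray, as slopes to the right and down, at radius r is drawn at 1 + k1 r^2 times it, then the intrinsics apply), "cam_to_world" (4x4, takes a point from camera to world coordinates). Camera axes: x right, y down, z forward; pixel columns grow to the right and rows downward; lengths in m; the calibration is good to about 2 mm. A picture is of the moment at which its call begins: read the wrist's pose just before it. get_calibration takes no time and is no camera call; for the wrist camera it gives the pose at the moment of the call.
A pose or a line that the arm cannot do raises arm.Unreachable and nothing moves.
- arm.sign_off(): hands the job in, once; it reports no verdict.
Readings, each from a call of its own:
- arm.current_t(): time.
- arm.current_joint_positions(): joint angles.
- arm.current_dq(): joint speeds.
- arm.current_tau(): joint torques, N m.
- arm.current_ee_pos(): TCP position.
- arm.current_tool_rot(): TCP orientation.
- arm.current_force(): force on the tool from outside, world axes, zero at the start.
- arm.current_torque(): the same for the moment, N m.
- arm.current_width(): finger opening in m.
Only numpy, scipy, OpenCV 4.12 (cv2) and the standard library are available. Lean on these libraries where they do the work, as an engineer would, in place of code of your own. Each camera call takes 0.05 s, during which the arm holds its last target. There are 200 camera calls.

## Working session

There is one attempt and no reset: what is moved stays moved. The work goes in short steps, each a Python script; the robot and the scene stay as the last script left them, time stands still between calls to the robot, and variables do not carry over. Pictures are saved under pics/ and viewed, about 8 in all and at most 12, crops included, and the job is handed in when it is done.

```bash
ls; mkdir -p pics; python3 - <<'E'
from rig import arm
import cv2,numpy as np
for n in("scene","top"):
    im=arm.snapshot(n); cv2.imwrite(f"pics/{n}0.png",im[:,:,::-1])
    c=arm.get_calibration(n); print(n,np.round(c["intrinsics"],1).tolist(),c["k1"],np.round(c["cam_to_world"],3).tolist())
print(arm.grip_depth,arm.current_t(),arm.current_tool_rot())
a=cv2.imread("pics/top0.png");cv2.imwrite("pics/top0b.png",cv2.resize(a,(800,600),interpolation=cv2.INTER_CUBIC))
E
```

```text
pics
scene [[357.5, 0.0, 254.0], [0.0, 357.5, 189.9], [0.0, 0.0, 1.0]] -0.009587442000824724 [[0.172, 0.638, -0.75, 1.308], [0.985, -0.118, 0.126, -0.129], [-0.008, -0.761, -0.649, 0.705], [0.0, 0.0, 0.0, 1.0]]
top [[433.6, 0.0, 259.7], [0.0, 433.6, 181.1], [0.0, 0.0, 1.0]] -0.003953545734467052 [[0.008, -0.982, 0.189, 0.428], [-1.0, -0.01, -0.009, -0.021], [0.011, -0.189, -0.982, 1.112], [0.0, 0.0, 0.0, 1.0]]
0.0188 0.1 [[ 9.30222290e-01  3.66996441e-01 -3.21358218e-04]
 [ 3.66996573e-01 -9.30221727e-01  1.02662485e-03]
 [ 7.78332699e-05 -1.07292668e-03 -9.99999421e-01]]
```

View pics/top0b.png

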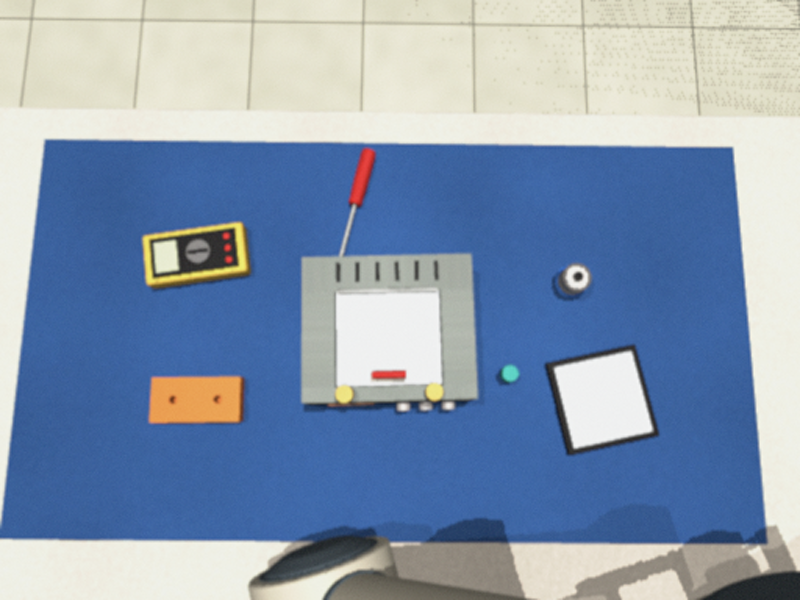

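View pics/scene0.png

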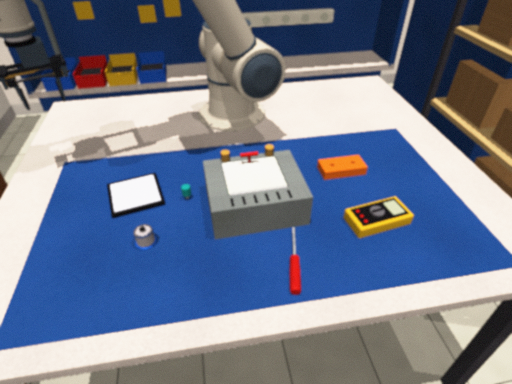

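The top view shows the brass screws at (344,394) and (434,392), the red T-handle at (389,375), the tray at (196,400) and the pad at (602,400), all in 800 px scale. Things that could be mistaken for what I want:
- The turquoise cap at (510,373) looks like screw_b but isn't brass or in the rim, so I leave it alone.
- The knobs at (403–447,406) are on the front panel.
- The screwdriver handle at (363,178) is red like the T-handle.

Next I measure.

```bash
cat > h.py <<'E'
from rig import arm
import cv2,numpy as np
def rays(px,c):
    K=c["intrinsics"];k=c["k1"];D=np.array([k,0,0,0,0.])
    n=cv2.undistortPoints(np.asarray(px,float).reshape(-1,1,2),np.asarray(K,float),D).reshape(-1,2)
    T=np.asarray(c["cam_to_world"]);d=np.c_[n,np.ones(len(n))]@T[:3,:3].T
    return T[:3,3],d
def onz(px,c,z):
    o,d=rays(px,c); return o+d*((z-o[2])/d[:,2])[:,None]
def proj(P,c):
    T=np.linalg.inv(c["cam_to_world"]);p=np.atleast_2d(P)@T[:3,:3].T+T[:3,3]
    n=p[:,:2]/p[:,2:];r2=(n**2).sum(1,keepdims=True);n=n*(1+c["k1"]*r2);K=np.asarray(c["intrinsics"])
    return n*[K[0,0],K[1,1]]+K[:2,2]
def blobs(im,lo,hi,amin=15):
    hsv=cv2.cvtColor(im,cv2.COLOR_RGB2HSV);m=cv2.inRange(hsv,np.array(lo),np.array(hi))
    cs,_=cv2.findContours(m,cv2.RETR_EXTERNAL,cv2.CHAIN_APPROX_NONE)
    return [q for q in sorted(cs,key=cv2.contourArea,reverse=True) if cv2.contourArea(q)>=amin]
def down(yaw):  # jaw axis (tool y) at yaw rad from world x ; tool z down
    y=np.array([np.cos(yaw),np.sin(yaw),0]);z=np.array([0,0,-1.]);return np.c_[np.cross(y,z),y,z]
def snap(n,name=None):
    c=arm.get_calibration(n);im=arm.snapshot(n)
    if name: cv2.imwrite(f"pics/{name}.png",im[:,:,::-1])
    return im,c
E
cat > m.py <<'E'
from h import *
im=cv2.imread("pics/top0.png")[:,:,::-1].copy();c=arm.get_calibration("top")
def quad(q,z):
    r=cv2.minAreaRect(q);b=cv2.boxPoints(r);P=onz(b,c,z)[:,:2];e=P[1]-P[0];f=P[2]-P[1]
    print("  ctr",P.mean(0).round(4),"sides",np.linalg.norm(e).round(4),np.linalg.norm(f).round(4),"ang",np.degrees(np.arctan2(e[1],e[0])).round(1),np.degrees(np.arctan2(f[1],f[0])).round(1))
def show(t,lo,hi,z,n,amin=15):
    print(t)
    for q in blobs(im,lo,hi,amin)[:n]:
        print(" px",cv2.minAreaRect(q)[0],cv2.contourArea(q));quad(q,z)
show("yellow",(20,100,120),(34,255,255),.128,4)
show("orange",(5,150,120),(19,255,255),.03,3)
show("red",(0,150,80),(4,255,255),.1275,4)
show("turq",(75,100,60),(95,255,255),.03,2)
sub=im.copy(); 
show("white",(0,0,215),(180,40,255),.0,6,500)
show("grey",(0,0,90),(180,45,200),.1,4,500)
# tray holes
q=blobs(im,(5,150,120),(19,255,255))[0];x,y,w,h=cv2.boundingRect(q)
g=im[y+4:y+h-4,x+4:x+w-4,0];ys,xs=np.where(g<150);print(x,y,w,h)
for s in (xs<g.shape[1]/2,xs>=g.shape[1]/2):
    wt=(200.-g[ys[s],xs[s]]);p=[x+4+np.average(xs[s],weights=wt),y+4+np.average(ys[s],weights=wt)] if s.any() else None
    print("hole",p,s.sum(), onz([p],c,.03) if p else None)
E
python3 m.py
```

```text
yellow
 px (124.54435729980469, 162.32150268554688) 2018.5
  ctr [0.6584 0.2848] sides 0.1535 0.0785 ang -81.2 -169.4
 px (220.0, 252.0) 83.5
  ctr [0.4543 0.058 ] sides 0.0224 0.0221 ang -89.5 -178.7
 px (277.0, 251.0) 80.5
  ctr [ 0.4577 -0.0697] sides 0.0225 0.0222 ang -89.5 179.9
orange
 px (124.99998474121094, 255.5) 1512.0
  ctr [0.4466 0.2986] sides 0.0655 0.1428 ang 4.5 -89.5
red
 px (231.36793518066406, 112.96224975585938) 196.5
  ctr [0.782  0.0393] sides 0.0862 0.0169 ang -14.0 -106.1
 px (248.5, 239.5) 55.0
  ctr [ 0.4827 -0.0054] sides 0.0429 0.0067 ang -89.5 -179.5
turq
 px (325.5, 239.0) 86.0
  ctr [ 0.4911 -0.1951] sides 0.0274 0.0247 ang -89.5 178.7
white
 px (255.50637817382812, 188.0200958251953) 47506.5
  ctr [ 0.6582 -0.0234] sides 0.9209 1.4569 ang 6.2 -90.0
 px (92.0, 363.9999694824219) 6098.0
  ctr [0.1887 0.3695] sides 0.4458 0.0866 ang -89.6 -177.7
 px (248.25656127929688, 216.49307250976562) 3740.5
  ctr [ 0.5495 -0.0021] sides 0.1721 0.1523 ang -87.8 -178.5
 px (385.6471252441406, 255.0882568359375) 2533.5
  ctr [ 0.4544 -0.3521] sides 0.1321 0.1327 ang -75.7 -168.8
 px (381.0, 365.5) 1962.5
  ctr [ 0.1897 -0.3289] sides 0.2646 0.0803 ang -89.7 176.2
 px (337.5, 7.5) 955.0
  ctr [ 1.1458 -0.2474] sides 0.1914 0.0472 ang -89.1 177.7
grey
 px (249.0, 196.5) 5426.0
  ctr [ 0.5895 -0.005 ] sides 0.2723 0.3136 ang -89.3 179.4
 px (258.5, 363.5) 4125.5
  ctr [ 0.2137 -0.0311] sides 0.4416 0.0813 ang -89.6 178.1
 px (385.76983642578125, 255.05613708496094) 2840.0
  ctr [ 0.4522 -0.3226] sides 0.1273 0.1279 ang -76.0 -169.2
 px (434.1766357421875, 363.2094421386719) 2708.5
  ctr [ 0.2166 -0.4203] sides 0.3436 0.0888 ang -83.1 -178.2
96 242 59 28
hole [np.float64(109.65701559020044), np.float64(255.40534521158128)] 6 [[0.4462635  0.33614575 0.03      ]]
hole [np.float64(137.9702380952381), np.float64(254.80357142857142)] 5 [[0.44835018 0.26692273 0.03      ]]
```

```bash
python3 - <<'E'
from h import *
for s in(0,np.pi): print(arm.solve_ik([.46,-.006,.27],down(s+.027)))
q=min([arm.solve_ik([.46,-.006,.27],down(s+.027)) for s in(0,np.pi) if arm.solve_ik([.46,-.006,.27],down(s+.027)) is not None],key=lambda q:abs(q[5]))
arm.move_joints(q)
im,c=snap("wrist","w1"); print(arm.current_t(),np.round(c["cam_to_world"],3).tolist(),np.round(c["intrinsics"],1).tolist())
for q in blobs(im,(18,90,80),(36,255,255),60)[:4]:
    (u,v),r=cv2.minEnclosingCircle(q);print(u,v,r,cv2.contourArea(q),onz([(u,v)],c,.128).round(4))
E
```

```text
[-8.19112572e+00  1.14846989e+01  9.44305171e+01 -2.54444375e-14
  7.40847840e+01 -9.73811177e+00]
[-8.19112572e+00  1.14846989e+01  9.44305171e+01 -2.54444375e-14
  7.40847840e+01  1.70261888e+02]
2.375 [[1.0, 0.025, 0.007, 0.459], [0.026, -0.967, -0.253, 0.065], [0.0, 0.253, -0.967, 0.441], [0.0, 0.0, 0.0, 1.0]] [[322.2, 0.0, 260.0], [0.0, 322.2, 191.3], [0.0, 0.0, 1.0]]
377.5 313.5 133.9945068359375 3419.0 [[ 0.5986 -0.1572  0.128 ]]
256.0 113.0 13.601571083068848 514.5 [[0.4554 0.0597 0.128 ]]
256.896240234375 236.0660400390625 15.212311744689941 430.5 [[ 0.4592 -0.0652  0.128 ]]
79.0 266.0 27.45915985107422 277.0 [[ 0.2645 -0.1067  0.128 ]]
```

View pics/w1.png

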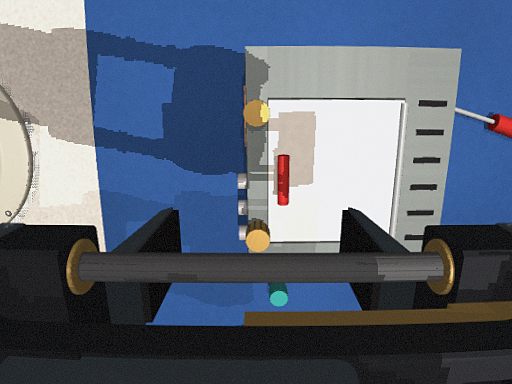

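The wrist view shows brass A at (256,113) and B at (257,236), partly behind the gripper bar. The turquoise decoy is separate at (279,298) and the red handle is at (283,180). I'll look straight down on B, then grasp it and carry it over for a view of the tray.

```bash
python3 - <<'E'
from h import *
R=down(.028)
arm.grip(.05)
arm.move_l([.46,-.135,.25],R,feed=.25)
im,c=snap("wrist","w2")
bl=[]
for q in blobs(im,(18,90,80),(36,255,255),60)[:5]:
    (u,v),r=cv2.minEnclosingCircle(q);p=onz([(u,v)],c,.128)[0];bl.append(p);print(u,v,r,cv2.contourArea(q),p.round(4))
b=[p for p in bl if np.hypot(p[0]-.4582,p[1]+.0702)<.006]
B=b[0][:2] if b else np.array([.4582,-.0702]); print("B",B)
arm.move_l([B[0],B[1],.165],R,feed=.25); arm.move_l([B[0],B[1],.1025],R,feed=.12)
arm.grip(0.0); print("w",arm.current_width(),arm.current_force())
arm.move_l([B[0],B[1],.165],R,feed=.15)
print("w",arm.current_width())
arm.move_to([.447,.225,.22],down(0.0))
im,c=snap("wrist","w3");print(arm.current_t(),arm.current_ee_pos(),c["cam_to_world"][:3,3])
q=blobs(im,(5,150,90),(19,255,255),500)[0]; m=np.zeros(im.shape[:2],np.uint8);cv2.drawContours(m,[cv2.convexHull(q)],-1,255,-1)
r=cv2.minAreaRect(q);P=onz(cv2.boxPoints(r),c,.03)[:,:2];print("tray",P.round(4).tolist(),P.mean(0))
g=cv2.inRange(im[:,:,0],0,130)&cv2.erode(m,np.ones((7,7)))
cs,_=cv2.findContours(g,cv2.RETR_EXTERNAL,cv2.CHAIN_APPROX_NONE)
for k in cs:
    if cv2.contourArea(k)>15:
        (u,v),r=cv2.minEnclosingCircle(k);print("hole",u,v,r,onz([(u,v)],c,.03)[0].round(4))
E
```

```text
313.5 322.0 160.5125732421875 4067.5 [ 0.5216 -0.2824  0.128 ]
261.328369140625 115.07462310791016 14.545748710632324 589.0 [ 0.4599 -0.0698  0.128 ]
154.0 267.5 27.572731018066406 207.0 [ 0.3554 -0.2225  0.128 ]
365.5 267.5 27.613502502441406 196.0 [ 0.5697 -0.2168  0.128 ]
B [ 0.45993907 -0.06983996]
w 0.025328189070202938 [-2.22316748 -0.5136064   7.20841022]
w 0.025568637140062387
7.3833 [0.44716312 0.22389005 0.21947255] [0.44782775 0.29593495 0.39030253]
tray [[0.4123, 0.3706], [0.4799, 0.3706], [0.4827, 0.231], [0.409, 0.2311]] [0.44600374 0.30082596]
```

View pics/w3.png

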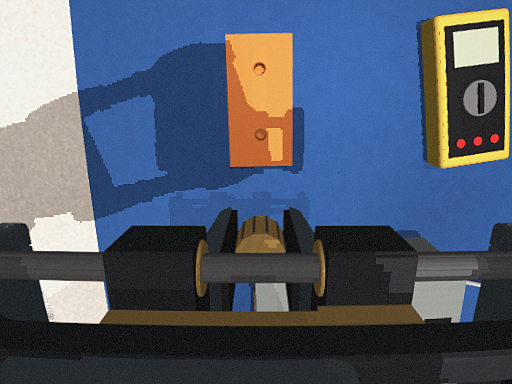

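The wrist view shows the screw held between the fingers at (260,235), with the tray bores at about (259,69) and (261,134). I'll crop in on the bores to get them exact.

```bash
python3 - <<'E'
from h import *
im=cv2.imread("pics/w3.png");k=im[55:150,235:290];cv2.imwrite("pics/w3c.png",cv2.resize(k,None,fx=6,fy=6,interpolation=cv2.INTER_CUBIC))
c=arm.get_calibration("wrist")
print(onz([(259.5,69),(261,134.5)],c,.03).round(4), proj([[.4463,.3361,.03],[.4484,.2669,.03]],c).round(1))
E
```

```text
[[0.4474 0.3353 0.03  ]
 [0.4489 0.2662 0.03  ]] [[258.5  68.2]
 [260.5 133.8]]
```

View pics/w3c.png

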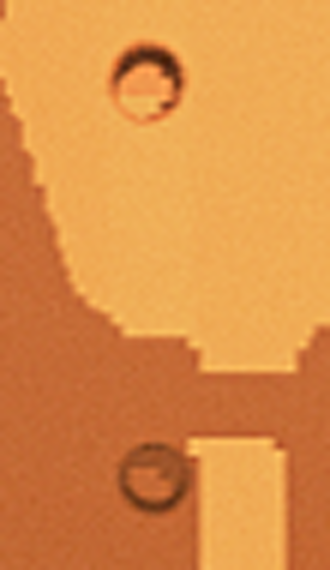

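The bore centres are at crop (147,83) and (153,478), which gives hole1 ≈ (.447,.336) and hole0 ≈ (.448,.2666). This agrees with the top view to within 1 mm, so I'll insert.

```bash
cat >> h.py <<'E'
def place(H,R):
    arm.move_to([*H,.085],R); arm.move_l([*H,.054],R,feed=.12); arm.sleep(.15); p=np.array(arm.current_ee_pos());print("err",(p[:2]-H).round(4),p[2]); f0=np.array(arm.current_force())
    t=np.array(H)-(p[:2]-H) if np.hypot(*(p[:2]-H))>.0006 else H
    arm.move_l([*t,.042],R,feed=.06); print("dF mid",(np.array(arm.current_force())-f0).round(1))
    arm.move_l([*t,.0335],R,feed=.06); print("dF",(np.array(arm.current_force())-f0).round(1),"w",arm.current_width(),arm.current_ee_pos(),arm.current_t())
E
python3 - <<'E'
from h import *
R=down(-.02); place(np.array([.4468,.336]),R); 
E
```

```text
err [0.0007 0.0001] 0.05513740897599242
dF mid [-0.8  0.6  0.5]
dF [ 0.6 -0.7  0.4] w 0.024659408908489056 [0.44595264 0.33581551 0.03302451] 9.3167
```

The second screw goes in the same way.

```bash
python3 - <<'E'
from h import *
R=down(-.02)
arm.grip(.05); arm.move_l([.447,.336,.085],R,feed=.25)
Rc=down(.034); A=np.array([.4556,.0597])
arm.move_to([A[0],A[1]-.055,.21],Rc); im,c=snap("wrist","w4")
for q in blobs(im,(18,90,80),(36,255,255),60)[:5]:
    (u,v),r=cv2.minEnclosingCircle(q);p=onz([(u,v)],c,.128)[0]
    if np.hypot(*(p[:2]-A))<.006: print("A",p.round(4),r);A=p[:2]
arm.move_l([*A,.155],Rc,feed=.25); arm.move_l([*A,.1025],Rc,feed=.12)
arm.grip(0.0); print(arm.current_width()); arm.move_l([*A,.165],Rc,feed=.2); print(arm.current_width())
arm.move_to([.447,.225,.18],down(-.02))
place(np.array([.4481,.2666]),R)
E
```

```text
A [0.4554 0.0598 0.128 ] 16.635501861572266
0.025315520399403203
0.02524046487148874
err [0.0007 0.0001] 0.05518955703422518
dF mid [ 0.5 -0.5  0.2]
dF [-0.6  0.3  0.5] w 0.025445501958081367 [0.44731879 0.26647936 0.03302015] 16.025
```

```bash
python3 - <<'E'
from h import *
arm.grip(.05); arm.move_l([.448,.2666,.1],down(-.02),feed=.25)
th=np.radians(1.75);R=down(th+np.pi/2)
arm.grip(.075)
arm.move_to([.4833-.05,-.005,.24],R); im,c=snap("wrist","w5"); print(arm.current_joint_positions().round(1),arm.current_t())
for z,lo,hi in((.1275,(0,130,60),(6,255,255)),(.1275,(172,130,60),(180,255,255))):
  for q in blobs(im,lo,hi,40)[:3]:
    r=cv2.minAreaRect(q);P=onz(cv2.boxPoints(r),c,z)[:,:2];print("red",r[0],P.mean(0).round(4),P.round(4).tolist())
snap("top","top1")
a=cv2.imread("pics/top1.png");cv2.imwrite("pics/mix1.png",np.hstack([cv2.resize(a[170:320,60:260],(400,300)),cv2.resize(im[:,:,::-1],(400,300))]))
E
```

```text
[  -8.5   11.   100.3    0.    68.6 -100.3] 19.6083
red (258.0, 234.5) [ 0.4792 -0.0049] [[0.4703, -0.0295], [0.4689, 0.0192], [0.4881, 0.0201], [0.4896, -0.0293]]
```

View pics/mix1.png

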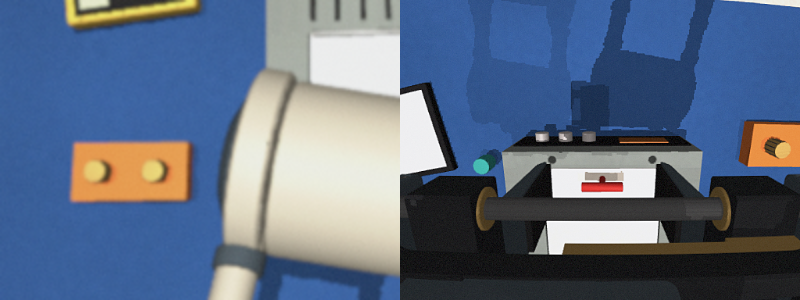

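Both screws are seated in the tray, at (96,172) and (153,172) in the left panel. The handle is under the gripper at (603,186) in the right panel and the decoy is untouched. Now I'll open the flap.

```bash
python3 - <<'E'
from h import *
th=np.radians(1.75);ex=np.array([np.cos(th),np.sin(th),0]);R=down(th+np.pi/2)
H=np.array([.6112,-.0003,.0975]);r=np.hypot(.128,.030);a=np.arctan2(.03,.128)
def tcp(phi): return H-ex*r*np.cos(a+phi)+np.array([0,0,r*np.sin(a+phi)-.016])
p0=tcp(0);print(p0)
arm.move_l(p0+[0,0,.06],R,feed=.25); arm.move_l(p0,R,feed=.12)
arm.grip(0.0); print("w",arm.current_width(),arm.current_force())
for phi in np.linspace(.19,1.72,9):
    arm.move_l(tcp(phi),R,feed=.14); print(round(phi,2),np.round(arm.current_force(),1),round(arm.current_width(),4))
print(arm.current_ee_pos()-tcp(1.72),arm.current_t())
E
```

```text
[ 0.4832597  -0.00420893  0.1115    ]
w 0.04946697025191352 [-1.87641191 -6.13972847  4.14811748]
0.19 [-0.8 -5.5 -0.6] 0.0494
0.38 [-2.9 -6.7  1.4] 0.0495
0.57 [-4.4 -5.7  4.2] 0.0495
0.76 [-5.8 -5.8  8.9] 0.0494
0.96 [-4.8 -5.9 10.5] 0.0492
1.15 [-1.8 -4.4 10.4] 0.0494
1.34 [-0.2 -4.9  9.4] 0.0492
1.53 [ 1.7 -2.7  9.7] 0.0494
1.72 [ 3.  -2.2  9.4] 0.0492
[ 1.17902402e-03 -3.73354497e-05  1.98770747e-04] 24.3083
```

```bash
python3 - <<'E'
from h import *
th=np.radians(1.75);R=down(th+np.pi/2)
arm.grip(.075); p=np.array(arm.current_ee_pos()); arm.move_l(p+[0,0,.06],R,feed=.25)
arm.grip(.04)
arm.move_to([.5313-.06,-.005,.27],R); arm.sleep(.1); im,c=snap("wrist","w6"); print(c["cam_to_world"][:3,3],arm.current_t())
e=proj([[.5313,-.0027,.092],[.5313+.022,-.002,.092],[.5313-.022,-.0034,.092]],c);print(e.round(1))
u,v=e[0].astype(int);k=im[v-60:v+60,u-80:u+80];cv2.imwrite("pics/mix2.png",np.hstack([cv2.resize(im,(400,300)),cv2.resize(k,(400,300),interpolation=cv2.INTER_CUBIC)])[:,:,::-1])
E
```

```text
[ 0.4017747  -0.00679308  0.44098586] 26.9
[[260.2 223.1]
 [260.2 240.8]
 [260.2 204.8]]
```

View pics/mix2.png

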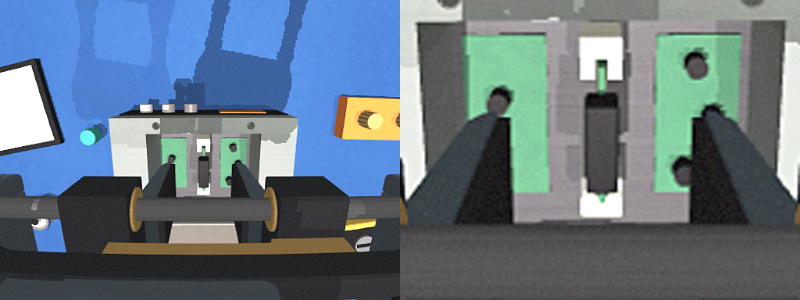

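The board's black grip is at crop (601,149), which is where I predicted (260,223). Tall parts sit about 45 mm off to each side, clear of the fingers. Now I'll grasp and draw it out.

```bash
python3 - <<'E'
from h import *
th=np.radians(1.75);R=down(th+np.pi/2); P=np.array([.5313,-.0027])
arm.move_l([*P,.15],R,feed=.25); arm.sleep(.15); print(np.array(arm.current_ee_pos())); f0=arm.current_force()
arm.move_l([*P,.065],R,feed=.12); print((arm.current_force()-f0).round(1),arm.current_ee_pos())
arm.grip(0.0); print("w",arm.current_width(),(arm.current_force()-f0).round(1))
arm.move_l([*P,.11],R,feed=.06);print((arm.current_force()-f0).round(1),arm.current_width())
arm.move_l([*P,.205],R,feed=.15);print((arm.current_force()-f0).round(1),arm.current_width(),arm.current_t())
for yaw in(np.pi/2-.25,np.pi/2+.25,th+np.pi/2,0): print(yaw,arm.solve_ik([.454,-.3476,.16],down(yaw)))
E
```

```text
[ 0.53160257 -0.00277568  0.15148726]
[ 1.2  0.5 -0.6] [ 0.53168686 -0.00274083  0.06561095]
w 0.015718753946315348 [-0.5  1.3  6.3]
[-0.3  1.1 -0.6] 0.01567556635569726
[ 1.4  0.4 -1.4] 0.01584254685717649 30.7667
1.3207963267948966 [-4.34221276e+01  2.73685826e+01  8.85260193e+01 -2.54444375e-14
  6.41053981e+01 -1.19098183e+02]
1.8207963267948966 [-4.34221276e+01  2.73685826e+01  8.85260193e+01 -2.54444375e-14
  6.41053981e+01 -1.47746072e+02]
1.6013395887047974 [-4.34221276e+01  2.73685826e+01  8.85260193e+01 -2.54444375e-14
  6.41053981e+01 -1.35172128e+02]
0 [-4.34221276e+01  2.73685826e+01  8.85260193e+01 -2.54444375e-14
  6.41053981e+01 -4.34221276e+01]
```

```bash
python3 - <<'E'
from h import *
im=cv2.imread("pics/top0.png")[:,:,::-1].copy();c=arm.get_calibration("top")
for q in blobs(im,(0,0,215),(180,40,255),500)[:6]:
    u=cv2.minAreaRect(q)
    if abs(u[0][0]-385.6)<3: P=onz(cv2.boxPoints(u),c,.015)[:,:2];C=P.mean(0);print("pad",C,P.round(3).tolist())
R=down(np.pi/2-.25)
arm.move_to([*C,.21],R); arm.move_l([*C,.1606],R,feed=.12); arm.sleep(.3)
p=np.array(arm.current_ee_pos());print(p-[*C,.1606],arm.current_width(),arm.current_t(),arm.current_tool_rot().round(3).tolist())
w,_=snap("wrist","w7"); s,_=snap("scene","s7"); t,_=snap("top","t7")
cv2.imwrite("pics/mix3.png",np.vstack([np.hstack([cv2.resize(w,(400,300)),cv2.resize(t,(400,300))]),np.hstack([cv2.resize(s[150:300,80:280],(400,300)),cv2.resize(s[120:270,190:390],(400,300))])])[:,:,::-1])
E
```

```text
pad [ 0.45404425 -0.34765115] [[0.502, -0.271], [0.534, -0.397], [0.406, -0.423], [0.375, -0.299]]
[ 0.00020337 -0.00016721  0.00055514] 0.015968311208051315 32.95 [[-0.969, 0.247, 0.001], [0.247, 0.969, -0.001], [-0.001, -0.0, -1.0]]
```

View pics/mix3.png

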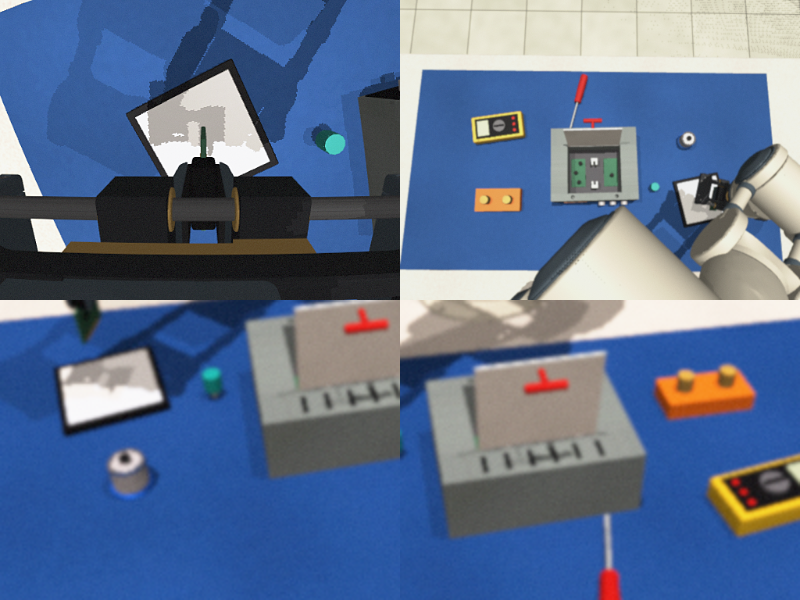

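The montage shows the board hanging upright over the pad (wrist panel, (204,140)). The flap stands open, with its handle at (545,382). Both screws are seated, the bay is empty, and the bystanders and decoy are where they were. I'm handing it in.

```bash
python3 -c "
from h import *
print(abs(arm.current_dq()).max(),arm.current_width(),arm.current_t()); print(arm.sign_off())"
```

```text
0.10594210029863034 0.015657344899421347 33.1
the job is handed in; nothing more can be done
None
```

The job is done and handed in at about 33 s of the 72 s allowed; the sign-off call gives no verdict.

- **Screws:** both brass thumbscrews went into the tray bores one at a time. There was no noticeable insertion force, and both show seated in the last pictures.
- **Flap:** I swung it to about 1.72 rad, slightly past upright. It was still standing open in the final views.
- **Board:** it is held still and upright over the pad centre, about 0.3 mm off by arm readback against the pad centre I measured. The lower edge is about 10 cm above the pad, calculated from the grasp height rather than measured in a picture. Grip width was steady at about 15.7 mm.
- **Bystanders:** the meter, screwdriver, reel and turquoise look-alike look undisturbed in the last pictures; I did not re-measure their positions.

One reading disagreed. The red handle's wrist-camera position was about 4 mm short in x because its front side face was in view. I used the position worked out from the case instead, and the handle was gripped and swung without trouble. No other checks failed.

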